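# Clamp a box-section offcut in a quick-release bench vise

### The arm

A 6-joint arm with a two-finger parallel gripper is mounted at the origin on the work surface. World frame = base frame: x ahead of the robot, y to its left, z up, the work surface at z = 0. Lengths are in m, angles in rad, forces in N, time in s.
With the tool pointing down it reaches from about 0.4 to 0.925 m from the base axis. Payload 3.4 kg.
Tool frame: the origin (TCP) lies at the very end of the fingers, on their centre line; the grasp point (between the pads) lies 19 mm behind it; z points along the fingers, y is the direction in which the jaws open and shut (so a half turn about z gives the same grasp; the last joint's range is limited). The gripper opens to 85 mm and grips with 20 to 120 N. Pads are 22 mm wide; open, the fingers measure 114 mm over their backs; the gripper's body (76 mm by 85 mm) begins 54 mm behind the grasp point. The pads swing forward as they close: fully open they stand 13 mm farther back than shut.
Start: joints at [1.19, 0.307, 1.506, -0, 1.328, -0.073], TCP at [0.174, 0.548, 0.231] pointing down, gripper open.
Joint ranges: [-3.12, 3.12], [-1.05, 2.28], [0.14, 2.33], [-1.42, 4.57], [0.1, 2.73], [-2.68, 2.68]. Speed limits (rad/s): [2.57, 2.57, 3.14, 3.14, 3.14, 3.14].

### API

Orientations are given as a 3x3 rotation matrix whose columns are the frame's x, y, z axes.
In Python, from cell import observe, read_camera, job_done, spot_in, masks_of gives the robot as it stands.
- The arm moves only by the tool jog_arm, never from a script. Its argument "plan" is a list of rows, each a list of 7 numbers: the shift along the tool's x, y, z in mm, then the turn, a rotation vector about the tool's x, y, z in rad, then the opening, from 0 (shut) to 1 (fully open). In form: [[dx, dy, dz, ax, ay, az, fingers], ...]. A call has 1 to 20 rows; each row shifts and turns the commanded pose from where the row before left it, along the tool's axes as they then stand; what a row does not reach is not made up. A row lasts 1/8 s, in which the tool goes at most 62.5 mm and 10.7 degrees, less where a joint would pass 70% of its speed; a pose out of reach is approached as far as the arm can. A call with a gripper value outside its range is refused whole. The fingers move at their own pace and stop on an object; "newtons" is the grip in N (left out, the last holds). Time passes only in rows, so rows that do not move let the fingers close. It gives the time, the measured TCP pose, the force and the opening at its end, in the units of the state.
- observe(): the state, without advancing time (a new reading comes with each control period).
- read_camera(name): name is "scene" or "top" or "wrist"; returns a dict with "color" (420x560x3 uint8, red, green, blue), "camera_matrix" (3x3 intrinsics, pixels), "world_from_camera" (4x4, takes a point from camera to world coordinates). Camera axes: x right, y up, looking along -z (the intrinsics and any distortion apply to the point x, -y, -z); pixel columns grow to the right and rows downward; lengths in m; the calibration is good to about 2 mm. The wrist camera is an equidistant fisheye: a pixel r from the principal point sees the ray r / f radians off the axis. A picture is of the moment at which its call begins. There is no depth.
- job_done(): hands the job in, once; it reports no verdict.
Trained networks look in a picture, given as the dict that the camera call returned (one of the last four; its "shot" number tells which), for a name from the list of things; names that differ only in an ending like _2 or _b are one class to them, and where a whole thing is asked for, a point or a joint stands for the part that bears it (a point fixed in the world has none). Each returns a list of dicts, best first, with "conf" (0 to 1); they miss things now and then, are a little off and sometimes report something else, mostly with a low value. They report only what shows in the picture. A call takes as long as a camera call. They do not tell look-alikes from the thing itself.
- spot_in(picture, label): "rect" ([left, top, width, height] in pixels, round what is visible of it).
- masks_of(picture, label): "pixels" (420x560 bool, what is visible of it) and "rect" ([left, top, width, height] in pixels, round what is visible of it).
The state is a dict: "time_s": time; "joint_positions": joint angles; "qvel": joint speeds; "joint_efforts": joint torques, N m; "ee_pos": TCP position; "eef_rot": TCP orientation; "contact_force": force on the tool from outside, world axes, zero at the start; "torque": the same for the moment, N m; "finger_gap": opening from 0.0 (shut) to 1.0 (fully open).
Only numpy, scipy, OpenCV 4.12 (cv2) and the standard library are available. Lean on these libraries where they do the work, as an engineer would, in place of code of your own. Each camera call takes 0.05 s, during which the arm holds its last target. There are 200 camera calls.

### The job

The offcut of aluminium box section standing on the vise's guide rods has to be held for drilling. Squeeze the vise's quick-release trigger against its palm grip, slide the front jaw up until it has gently pushed the offcut home against the back jaw, let the trigger go, then turn the handle clockwise until the offcut is held snugly; the tube is thin, so stop at about 20 N of grip, do not ram or crush it, and leave the other tools where they are.

Things in the scene. Friction and masses are not known exactly. Their poses are not given: they have to be found in the camera images.
- vise: Blue cast bench vise, bolted down. Origin on the bench top, mid-width. Its +x is the closing direction, from the handle end towards the fixed back jaw; z up. Screw and two 18 mm guide rods lie along x at z = 72 mm, the rods at y = +-38 mm with tops at z = 81 mm. Both jaws are 120 mm wide (y), tops at z = 131 mm. Bolted bed plate 150 mm wide, 12 mm thick.
- back_face (a point): Nominal middle of the front face of the back jaw's wooden lining (120 x 50 mm, y z), 60 mm along the vise's +x, z = 106 mm. The lining is worn or packed out: the real face lies up to 2 mm to either side of this point along x; only touch tells.
- front_cheek: Wooden lining of the moving front jaw, 10 x 120 x 50 mm (x, y, z). Origin at its centre, z = 106 mm, axes as the vise's; its face to the work is 5 mm along +x, the 35 mm jaw casting is behind it. Starts 25 mm or more clear of the work. Trigger squeezed: the jaw slides along x with 2 to 3 N. Trigger free: the half-nut holds it on the screw; do not push it then.
- squeeze_point (a point): Where to take trigger and palm grip together from above, fingers closing along the vise's x; moves with the jaw. Mid-width, 33 mm above the jaw's top (z = 164 mm). Squeezed, the pair is 32 mm over all, 16 mm each side of this point. At rest the lever leans out to -x: its outer face is 22 mm from this point at this height and 26 mm at its top, so open to 60 mm or more.
- palm_grip (a point): Middle of the top of the palm grip: fixed upright bar on the front jaw, 10 x 24 x 55 mm (x, y, z), top z = 186 mm, 11 mm along +x from the squeeze point. The trigger is a flat steel lever, 8 x 22 mm, 56 mm above the jaw's top, hinged in the jaw on the handle side (-x) of the palm grip.
- trigger (a joint): Angle of the trigger lever, rad: about -0.05 at rest (to -0.12 with the work clamped), +0.10 squeezed to its stop, where the lever stands upright. It takes 14 N at the squeeze point to start and 17 N to the stop; squeeze with 25 to 30 N. Let go, it springs back and the half-nut holds the screw where it stands; the jaw eases back from the work by about 1.5 mm as it does.
- handle (a joint): Angle of the handle about the vise's +x, rad. It grows as the handle turns clockwise (seen from the handle end, looking along +x), which tightens: the jaw advances 16 mm a turn (2.5 mm per rad). At 0 the ball of handle_ball stands 0.60 rad above the hub's level; it starts within 0.25 rad of 0 and stays where it is left.
- handle_hub (a point): On the screw's axis where the tommy bar crosses it, z = 72 mm, 65 mm in front (-x) of the jaw casting, 110 mm in front of the jaw's gripping face. Steel hub 26 mm across, 30 mm long. The tommy bar is 10 mm thick and turns in the plane across the axis; 58 mm from the axis to each ball's centre. Closed fingertips pressing on the bar beside the ball from above can turn it.
- handle_ball (a point): Centre of a 16 mm ball on the tommy bar, on the vise's -y side, above the hub at the start: it goes down to tighten. Turning takes 0.06 to 0.12 N m loose (2 to 3 N square to the bar, 44 mm out). The work is touched after about 0.6 rad (the jaw eased back); from touch the grip grows about 6 N per 0.1 rad: 20 N (0.05 N m more) 0.33 rad on; beyond 0.5 rad on it dents.
- work: The work: offcut of aluminium box section, 50 x 100 x 54 mm (x, y, z), 3 mm wall, 0.17 kg, standing loose on the guide rods between the jaws. Origin: centre of its underside, z = 81 mm. Its open ends look along y. At the start it stands clear of the back lining by a few mm and may be turned by up to 0.05 rad.
- angle_offcut: Bystander: steel angle offcut 90 mm long, 30 mm high, lying beside the vise. Origin at its underside.
- square: Bystander: engineer's square, 110 mm stock, 18 mm high, lying beside the vise on the robot's side. Origin under the stock's middle.
- cork_block: Bystander: cork sanding block 110 x 60 x 36 mm. Origin under its middle.
- screwdriver: Bystander: screwdriver lying on the bench.
- hammer: Bystander: hammer lying on the bench.
- tape_roll: Bystander: grey roll 64 mm across, 20 mm high.
- pipe_offcut: Bystander: upright orange pipe offcut 42 mm across, 75 mm high.
Things that resemble listed ones, but are neither listed nor needed, are in the scene too. There is more than one size of the work; the job needs the middle-sized.

How it is judged:
By the outcome, as a careful person would: the job done as asked, in the order asked, and still so for the second after the job is handed in, with the robot touching nothing.
It also fails if it takes over 61 s, if anything falls off the work surface, if the arm or the gripper's body presses on something with over 40 N, if the wrist force passes 120 N, or if a joint passes its speed limit or range.

## Working session

There is one attempt and no reset: what is moved stays moved. The work goes in short steps, Python scripts to look and compute and a tool call to move; the robot and the scene stay as the last step left them, time stands still between calls to the robot, and variables do not carry over. Pictures are saved under pics/ and viewed, about 8 in all and at most 12, crops included, and the job is handed in when it is done.

Besides the shell and the picture viewer there is one more tool, called after "Call:" as name(argument=value, ...) on one line, values as JSON. jog_arm: Moves the arm, as the interface text tells. Its arguments: {"type":"object","properties":{"plan":{"type":"array","items":{"type":"array","items":{"type":"number"}}},"newtons":{"type":"number"}},"required":["plan"]}

```bash
mkdir -p pics; ls; python3 - <<'E'
from cell import *
import cv2,numpy as np
s=observe();print({k:np.round(v,3).tolist() for k,v in s.items()})
ims=[]
for n in("scene","top"):
    p=read_camera(n);cv2.imwrite(f"pics/{n}0.png",p["color"][...,::-1])
    print(n,p["camera_matrix"].tolist(),np.round(p["world_from_camera"],4).tolist(),[k for k in p])
    for l in("vise","front_cheek","work","palm_grip","handle_ball","trigger","handle_hub"):
        print(l,[(np.round(d["rect"]).tolist(),round(d["conf"],2)) for d in spot_in(p,l)])
E
```

```text
pics
{'time_s': 0.0, 'joint_positions': [1.19, 0.308, 1.508, 0.0, 1.328, -0.074], 'qvel': [-0.001, -0.002, -0.001, -0.001, -0.0, 0.0], 'joint_efforts': [-0.0, -45.755, -25.191, -0.0, 0.013, 0.0], 'ee_pos': [0.174, 0.547, 0.23], 'eef_rot': [[-0.953, 0.303, -0.001], [0.303, 0.953, -0.002], [0.0, -0.002, -1.0]], 'contact_force': [0.048, 0.717, 0.144], 'torque': [-0.023, 0.008, -0.001], 'finger_gap': 1.002}
scene [[379.58303089091606, 0.0, 276.49959030625894], [0.0, 379.58303089091606, 213.3737090487997], [0.0, 0.0, 1.0]] [[0.7926, -0.428, 0.4342, 1.0259], [0.6097, 0.5599, -0.5611, -0.5178], [-0.003, 0.7095, 0.7047, 0.8366], [0.0, 0.0, 0.0, 1.0]] ['color', 'camera_matrix', 'world_from_camera', 'shot']
vise [([218.0, 172.0, 110.0, 85.0], 0.83)]
front_cheek []
work [([270.0, 262.0, 64.0, 64.0], 0.68), ([265.0, 180.0, 42.0, 44.0], 0.55), ([228.0, 189.0, 38.0, 13.0], 0.31)]
palm_grip [([217.0, 192.0, 87.0, 54.0], 0.9)]
handle_ball [([217.0, 211.0, 60.0, 36.0], 0.61)]
trigger [([247.0, 201.0, 7.0, 11.0], 0.66)]
handle_hub [([220.0, 212.0, 58.0, 34.0], 0.73)]
top [[461.3952137110845, 0.0, 281.53854744572084], [0.0, 461.3952137110845, 203.64319198889592], [0.0, 0.0, 1.0]] [[-0.0232, 0.987, -0.1593, 0.3949], [-0.9996, -0.0255, -0.0126, 0.046], [-0.0165, 0.159, 0.9871, 1.3453], [0.0, 0.0, 0.0, 1.0]] ['color', 'camera_matrix', 'world_from_camera', 'shot']
vise [([214.0, 190.0, 125.0, 65.0], 0.6), ([284.0, 200.0, 13.0, 47.0], 0.59)]
front_cheek [([283.0, 199.0, 14.0, 46.0], 0.61)]
work [([310.0, 130.0, 26.0, 50.0], 0.92), ([249.0, 133.0, 24.0, 27.0], 0.65), ([253.0, 198.0, 22.0, 42.0], 0.62)]
palm_grip [([246.0, 201.0, 91.0, 54.0], 0.67)]
handle_ball [([250.0, 209.0, 83.0, 42.0], 0.67)]
trigger []
handle_hub [([245.0, 213.0, 90.0, 40.0], 0.56)]
```

```bash
python3 - <<'E'
import cv2
a=cv2.imread("pics/top0.png")[110:280,190:370]
cv2.imwrite("pics/topc.png",cv2.resize(a,None,fx=3.5,fy=3.5,interpolation=cv2.INTER_CUBIC))
b=cv2.imread("pics/scene0.png")[150:340,190:360]
cv2.imwrite("pics/scenec.png",cv2.resize(b,None,fx=3.15,fy=3.15,interpolation=cv2.INTER_CUBIC))
E
```

```text
(no output)
```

View pics/topc.png

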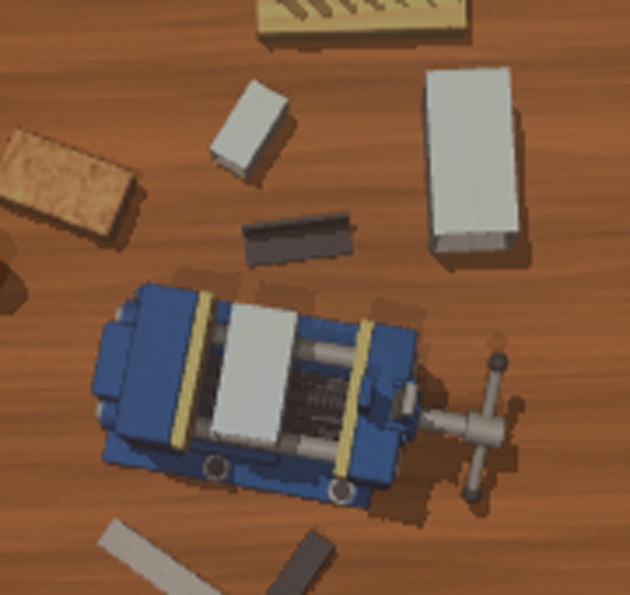

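View pics/scenec.png

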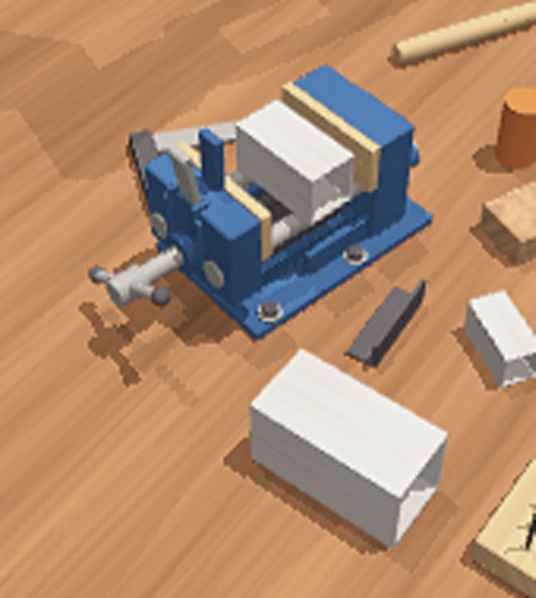

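The top crop shows the vise with +x pointing image-left, the work (middle size) on the rods, the trigger at crop (408,400), the hub at (485,428), and the -y ball at (498,362). The scene crop agrees. Next I'll make a coarse pose estimate.

```bash
cat > h.py <<'E'
import numpy as np,cv2
K=np.array([[461.3952,0,281.5385],[0,461.3952,203.6432],[0,0,1]])
def ray(p,uv):
    """world ray of pixel uv; wrist = equidistant fisheye"""
    M=p["camera_matrix"];T=p["world_from_camera"]
    x=(uv[0]-M[0,2])/M[0,0];y=(uv[1]-M[1,2])/M[1,1]
    if p.get("fish"):
        r=np.hypot(x,y);k=np.tan(r)/r if r>1e-9 else 1
        d=np.array([x*k,-y*k,-1])
    else: d=np.array([x,-y,-1])
    return T[:3,3],T[:3,:3]@d
def atz(p,uv,z):
    o,d=ray(p,uv);return o+d*(z-o[2])/d[2]
def proj(p,X):
    M=p["camera_matrix"];T=p["world_from_camera"]
    c=(np.asarray(X)-T[:3,3])@T[:3,:3]
    x,y,z=c[...,0],-c[...,1],-c[...,2]
    if p.get("fish"):
        r=np.hypot(x,y);k=np.arctan2(r,z)/np.maximum(r,1e-9);x,y=x*k,y*k
    else: x,y=x/z,y/z
    return np.stack([M[0,0]*x+M[0,2],M[1,1]*y+M[1,2]],-1)
E
python3 - <<'E'
from h import *
from cell import *
p=read_camera("top")
f=lambda u,v,z:np.round(atz(p,(190+u/3.5,110+v/3.5),z)[:3]*1000,1)
for n,a in dict(cheekfaceTop=(361,320,.131),cheekfaceBot=(335,474,.131),backfaceTop=(213,294,.131),backfaceBot=(185,447,.131),castTR=(416,332,.131),castBR=(393,485,.131),trig=(408,398,.187),hub=(485,428,.085),ballm=(498,362,.10),ballp=(471,494,.04),w1=(233,304,.135),w2=(297,311,.135),w3=(278,444,.135),w4=(214,437,.135)).items(): print(n,f(*a))
E
```

```text
cheekfaceTop [596.1  30.5 131. ]
cheekfaceBot [479.4  53.2 131. ]
backfaceTop [619.2 143.1 131. ]
backfaceBot [502.5 165.7 131. ]
castTR [585.7 -11.1 131. ]
castBR [470.1   9.9 131. ]
trig [528.9  -1.1 187. ]
hub [515.6 -64.6  85. ]
ballm [565.4 -75.4 100. ]
ballp [467.  -55.3  40. ]
w1 [610.3 127.6 135. ]
w2 [603.6  79.  135. ]
w3 [502.7  95.4 135. ]
w4 [509.1 143.4 135. ]
```

Call:
jog_arm(plan=[[-36, -28, -5, 0, 0, 0, 1], [-36, -28, -5, 0, 0, 0, 1], [-36, -28, -5, 0, 0, 0, 1], [-36, -28, -5, 0, 0, 0, 1], [-36, -28, -5, 0, 0, 0, 1], [-36, -28, -5, 0, 0, 0, 1], [-36, -28, -5, 0, 0, 0, 1], [-36, -28, -5, 0, 0, 0, 1], [-36, -28, -5, 0, 0, 0, 1], [-36, -28, -5, 0, 0, 0, 1], [-36, -28, -5, 0, 0, 0, 1], [-36, -28, -5, 0, 0, 0, 1], [-36, -28, -5, 0, 0, 0, 1], [-36, -28, -5, 0, 0, 0, 1], [0, 0, 0, 0, 0, -0.06, 1], [0, 0, 0, 0, 0, -0.06, 1], [0, 0, 0, 0, 0, 0, 1]])

```text
time_s: 2.98
ee_pos: [0.5358, 0.0215, 0.3012]
eef_rot: [[-0.982, 0.188, -0.0], [0.188, 0.982, 0.0], [0.0, 0.0, -1.0]]
contact_force: [0.2, 0.5, -1.0]
finger_gap: 0.999
```

```bash
python3 - <<'E'
from h import *
from cell import *
import pickle
s=observe();print(s["time_s"],s["ee_pos"].round(4) if hasattr(s["ee_pos"],'round') else s["ee_pos"],np.round(s["eef_rot"],3).tolist(),np.round(s["joint_positions"],2))
p=read_camera("wrist");p["fish"]=True;pickle.dump(p,open("w1.pkl","wb"))
print(p["camera_matrix"].tolist(),np.round(p["world_from_camera"],4).tolist())
cv2.imwrite("pics/w1.png",cv2.resize(p["color"][...,::-1],None,fx=1.42,fy=1.42,interpolation=cv2.INTER_CUBIC))
for l in("front_cheek","work","palm_grip","handle_ball","trigger","handle_hub"):
    print(l,[(np.round(d["rect"]).tolist(),round(d["conf"],2)) for d in spot_in(p,l)])
E
```

```text
2.975 [0.5358 0.0215 0.3012] [[-0.982, 0.188, -0.0], [0.188, 0.982, 0.0], [0.0, 0.0, -1.0]] [-0.04  0.21  1.47  0.    1.46 -1.42]
[[325.19226210127806, 0.0, 280.91735918049244], [0.0, 325.19226210127806, 210.51247212783076], [0.0, 0.0, 1.0]] [[0.1886, -0.9393, -0.2867, 0.4611], [0.9821, 0.1804, 0.0549, 0.0357], [0.0002, -0.2919, 0.9565, 0.444], [0.0, 0.0, 0.0, 1.0]]
front_cheek [([290.0, 127.0, 14.0, 119.0], 0.88), ([192.0, 114.0, 271.0, 134.0], 0.51)]
work [([337.0, 146.0, 57.0, 98.0], 0.98), ([13.0, 163.0, 72.0, 73.0], 0.72), ([346.0, 286.0, 34.0, 51.0], 0.61), ([211.0, 264.0, 71.0, 96.0], 0.57)]
palm_grip [([194.0, 130.0, 208.0, 116.0], 0.55)]
handle_ball [([192.0, 129.0, 148.0, 104.0], 0.81), ([191.0, 114.0, 272.0, 132.0], 0.64)]
trigger [([246.0, 178.0, 24.0, 41.0], 0.88), ([292.0, 23.0, 135.0, 73.0], 0.66)]
handle_hub [([191.0, 129.0, 151.0, 105.0], 0.71)]
```

View pics/w1.png

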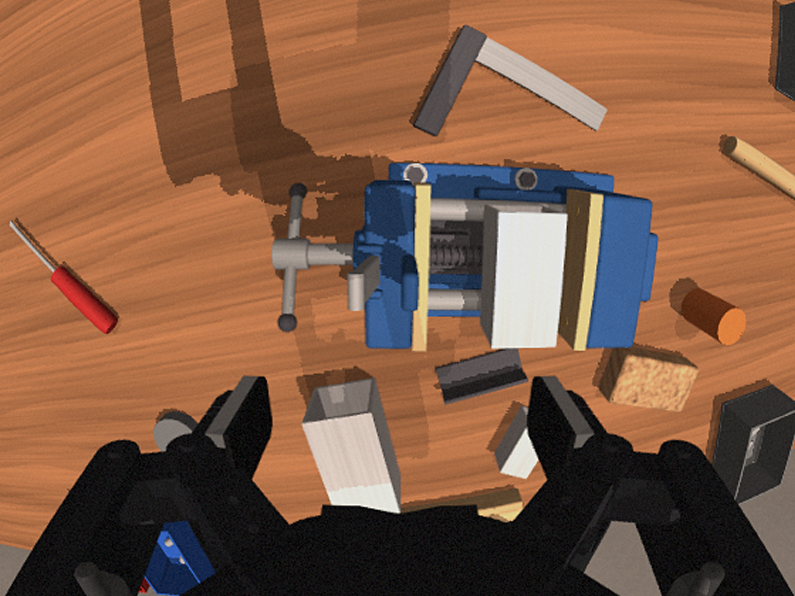

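The wrist view shows the trigger top at (356,291), the palm grip top at about (410,290), the cheek face edge from (431,184) to (427,350), the hub at (290,253), and balls at (298,190) and (287,322).

```bash
python3 - <<'E'
from h import *
import pickle
p=pickle.load(open("w1.pkl","rb"))
f=lambda u,v,z:atz(p,(u/1.42,v/1.42),z)*1000
P=dict(faceT=(431,184,.131),faceB=(427,350,.131),backT=(601,196,.131),backB=(584,350,.131),castT=(366,184,.131),castB=(366,347,.131),trig=(356,291,.187),palm=(410,290,.186),hub=(290,253,.085),ballM=(287,322,.105),ballP=(298,190,.04),w1=(485,207,.135),w2=(566,212,.135),w3=(557,347,.135),w4=(492,347,.135))
W={k:f(*a) for k,a in P.items()}
yd=(W["faceT"]-W["faceB"])[:2];print("cheek width",np.hypot(*yd));print("back",(W["backT"]-W["backB"])[:2])
ay=(W["faceT"]-W["faceB"]+W["backT"]-W["backB"])[:2];ay/=np.hypot(*ay);ax=np.array([ay[1],-ay[0]]);print("ax",ax,np.arctan2(ax[1],ax[0]))
m=(W["faceT"]+W["faceB"])[:2]/2
for k,w in W.items(): d=w[:2]-m;print(k,w.round(1),"rel",(d@ax).round(1),(d@ay).round(1))
p["color"]=p["color"]
cv2.imwrite("pics/w1c.png",cv2.resize(p["color"][120:255,185:345,::-1],None,fx=4.4,fy=4.4,interpolation=cv2.INTER_CUBIC))
E
```

```text
cheek width 120.21797263074744
back [-116.74727359   23.17256043]
ax [0.19519233 0.98076498] 1.374342778394668
faceT [479.6  54.2 131. ] rel 0.0 60.1
faceB [597.5  30.6 131. ] rel -0.0 -60.1
backT [506.4 174.9 131. ] rel 123.7 57.4
backB [623.1 151.8 131. ] rel 123.8 -61.6
castT [471.3  11.2 131. ] rel -43.7 59.8
castB [586.7 -13.  131. ] rel -45.0 -58.0
trig [528.7  -2.6 187. ] rel -46.1 0.9
palm [534.3  28.2 186. ] rel -14.7 1.4
hub [514.1 -63.8  85. ] rel -109.0 3.2
ballM [564.8 -74.9 105. ] rel -109.9 -48.6
ballP [466.8 -55.9  40. ] rel -110.5 51.2
w1 [500.9  87.3 135. ] rel 36.7 45.7
w2 [513.4 144.6 135. ] rel 95.3 44.6
w3 [613.6 128.2 135. ] rel 98.8 -56.9
w4 [602.9  78.2 135. ] rel 47.7 -56.2
```

View pics/w1c.png

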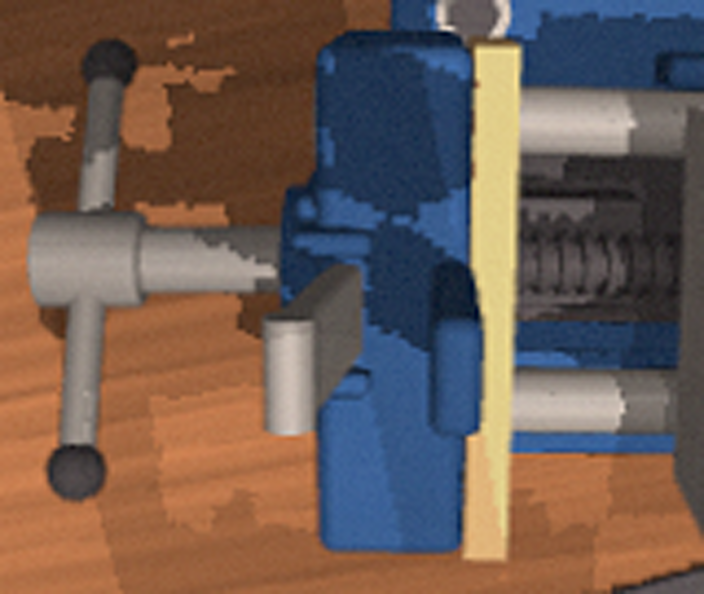

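Call:
jog_arm(plan=[[2, -4, 0, 0, 0, 0.005, 1], [0, 0, 35, 0, 0, 0, 1], [0, 0, 35, 0, 0, 0, 1], [0, 0, 35, 0, 0, 0, 1], [0, 0, 35, 0, 0, 0, 1], [0, 0, 16, 0, 0, 0, 1], [0, 0, 0, 0, 0, 0, 0.7], [0, 0, 0, 0, 0, 0, 0.7]], newtons=28)

```text
time_s: 4.32
ee_pos: [0.5337, 0.018, 0.1461]
eef_rot: [[-0.981, 0.192, 0.001], [0.192, 0.981, -0.0], [-0.001, 0.0, -1.0]]
contact_force: [0.1, 0.1, 0.4]
finger_gap: 0.701
```

```bash
python3 - <<'E'
from h import *
from cell import *
import pickle
p=read_camera("wrist");p["fish"]=True;pickle.dump(p,open("w2.pkl","wb"))
cv2.imwrite("pics/w2.png",cv2.resize(p["color"][...,::-1],None,fx=1.42,fy=1.42,interpolation=cv2.INTER_CUBIC))
E
```

```text
(no output)
```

View pics/w2.png

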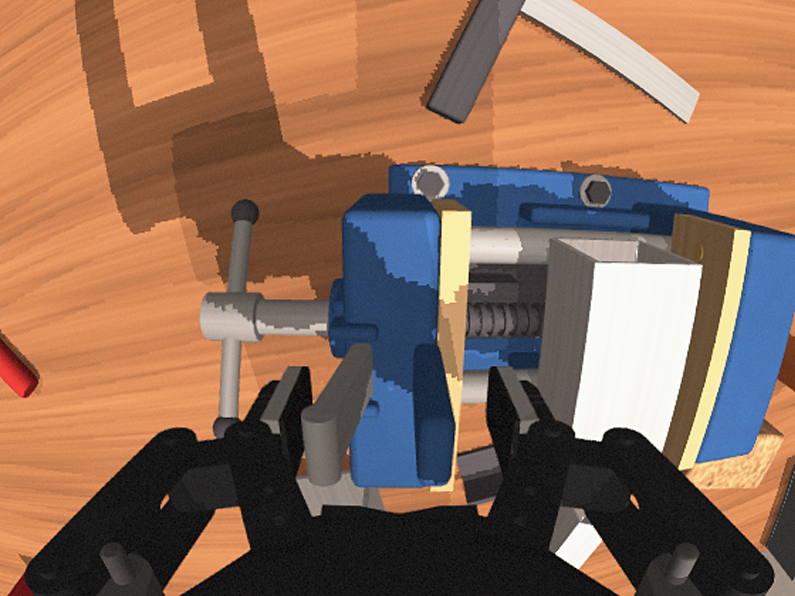

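The fingers straddle the trigger (top at 322,480) and palm grip (433,480), roughly centred, so I'll close.

Call:
jog_arm(plan=[[0, 0, 0, 0, 0, 0, 0.5], [0, 0, 0, 0, 0, 0, 0.4], [0, 0, 0, 0, 0, 0, 0.2], [0, 0, 0, 0, 0, 0, 0.2], [0, 0, 0, 0, 0, 0, 0.2]], newtons=28)

```text
time_s: 5.0
ee_pos: [0.5343, 0.0182, 0.1477]
eef_rot: [[-0.981, 0.192, 0.004], [0.192, 0.981, 0.0], [-0.004, 0.001, -1.0]]
contact_force: [-2.5, -1.0, 10.6]
finger_gap: 0.345
```

Call:
jog_arm(plan=[[0, 0, -2, 0, 0, 0, 0.2], [0, 1, 0, 0, 0, 0, 0.2], [0, 2, 0, 0, 0, 0, 0.2], [0, 3, 0, 0, 0, 0, 0.2], [0, 3, 0, 0, 0, 0, 0.2], [0, 3, 0, 0, 0, 0, 0.2]])

```text
time_s: 5.75
ee_pos: [0.5363, 0.0301, 0.1477]
eef_rot: [[-0.981, 0.191, 0.002], [0.191, 0.982, -0.0], [-0.002, 0.0, -1.0]]
contact_force: [2.5, -3.0, 2.7]
finger_gap: 0.345
```

Call:
jog_arm(plan=[[0, 4, 0, 0, 0, 0, 0.2], [0, 4, 0, 0, 0, 0, 0.2], [0, 4, 0, 0, 0, 0, 0.2], [0, 4, 0, 0, 0, 0, 0.2], [0, 4, 0, 0, 0, 0, 0.2], [0, 3, 0, 0, 0, 0, 0.2], [0, 2, 0, 0, 0, 0, 0.2], [0, 2, 0, 0, 0, 0, 0.2], [0, 2, 0, 0, 0, 0, 0.2], [0, 2, 0, 0, 0, 0, 0.2]])

```text
time_s: 7.0
ee_pos: [0.5424, 0.0603, 0.1477]
eef_rot: [[-0.982, 0.191, 0.002], [0.191, 0.982, -0.001], [-0.002, -0.0, -1.0]]
contact_force: [4.6, -3.9, 3.5]
finger_gap: 0.34
```

```bash
python3 - <<'E'
from h import *
from cell import *
import pickle
p=read_camera("wrist");p["fish"]=True;pickle.dump(p,open("w3.pkl","wb"))
cv2.imwrite("pics/w3.png",cv2.resize(p["color"][...,::-1],None,fx=1.42,fy=1.42,interpolation=cv2.INTER_CUBIC))
E
```

```text
(no output)
```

View pics/w3.png

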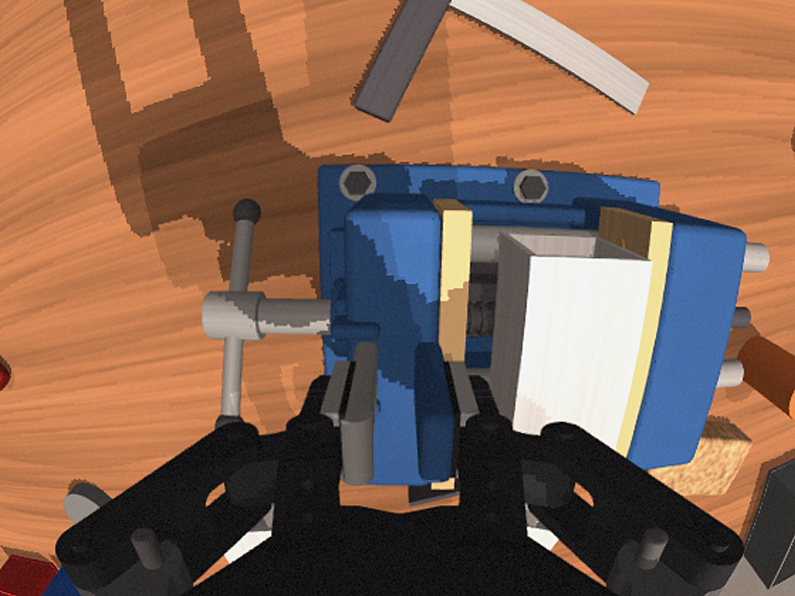

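The work is still ahead of the cheek (gap roughly at columns 470–500). I'll continue slowly, watching the force.

Call:
jog_arm(plan=[[-0.5, 1.5, 0, 0, 0, 0, 0.2], [0, 1.5, 0, 0, 0, 0, 0.2], [0, 1.5, 0, 0, 0, 0, 0.2], [0, 1.5, 0, 0, 0, 0, 0.2], [0, 1.5, 0, 0, 0, 0, 0.2], [0, 1.5, 0, 0, 0, 0, 0.2]])

```text
time_s: 7.8
ee_pos: [0.5442, 0.0691, 0.1477]
eef_rot: [[-0.981, 0.191, 0.001], [0.191, 0.981, -0.0], [-0.002, -0.0, -1.0]]
contact_force: [3.7, -4.0, 4.1]
finger_gap: 0.342
```

Call:
jog_arm(plan=[[0, 1.5, 0, 0, 0, 0, 0.2], [0, 1.5, 0, 0, 0, 0, 0.2], [0, 1, 0, 0, 0, 0, 0.2], [0, 1, 0, 0, 0, 0, 0.2]])

```text
time_s: 8.3
ee_pos: [0.5452, 0.074, 0.1477]
eef_rot: [[-0.982, 0.191, 0.001], [0.191, 0.982, -0.0], [-0.002, -0.0, -1.0]]
contact_force: [4.1, -4.2, 4.2]
finger_gap: 0.343
```

Call:
jog_arm(plan=[[-0.5, 1, 0, 0, 0, 0, 0.2], [0, 0.7, 0, 0, 0, 0, 0.2], [0, 0.7, 0, 0, 0, 0, 0.2], [0, 0.6, 0, 0, 0, 0, 0.2]])

```text
time_s: 8.8
ee_pos: [0.5459, 0.0769, 0.1477]
eef_rot: [[-0.981, 0.192, 0.001], [0.192, 0.981, -0.0], [-0.001, -0.0, -1.0]]
contact_force: [2.7, -2.8, 5.3]
finger_gap: 0.342
```

Call:
jog_arm(plan=[[0, 0.5, 0, 0, 0, 0, 0.2], [0, 0.5, 0, 0, 0, 0, 0.2], [0, 0.5, 0, 0, 0, 0, 0.2]])

```text
time_s: 9.18
ee_pos: [0.5462, 0.0783, 0.1477]
eef_rot: [[-0.981, 0.192, 0.001], [0.192, 0.981, -0.0], [-0.001, -0.0, -1.0]]
contact_force: [3.0, -3.7, 5.6]
finger_gap: 0.342
```

```bash
python3 - <<'E'
from h import *
from cell import *
import pickle
p=read_camera("wrist");p["fish"]=True;pickle.dump(p,open("w4.pkl","wb"))
cv2.imwrite("pics/w4.png",cv2.resize(p["color"][120:340,220:500,::-1],None,fx=2.7,fy=2.7,interpolation=cv2.INTER_CUBIC))
E
```

```text
(no output)
```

View pics/w4.png

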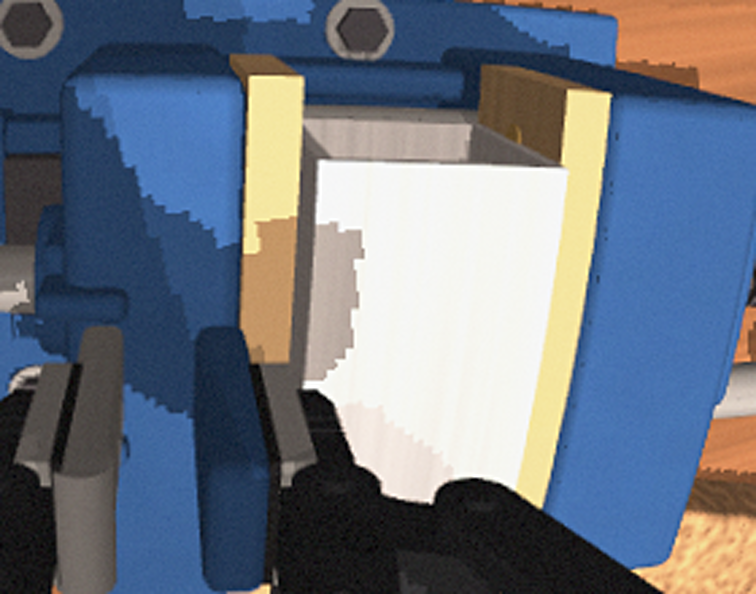

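About 3 mm of total gap is left, with the cheek face at column 303 and the back lining at about 567. I'll take finer steps.

Call:
jog_arm(plan=[[0, 0.5, 0, 0, 0, 0, 0.2], [0, 0.5, 0, 0, 0, 0, 0.2], [0, 0.5, 0, 0, 0, 0, 0.2]])

```text
time_s: 9.6
ee_pos: [0.5465, 0.0798, 0.1477]
eef_rot: [[-0.981, 0.192, 0.001], [0.192, 0.981, -0.0], [-0.001, 0.0, -1.0]]
contact_force: [3.3, -3.5, 4.8]
finger_gap: 0.343
```

Call:
jog_arm(plan=[[0, 0.4, 0, 0, 0, 0, 0.2], [0, 0.4, 0, 0, 0, 0, 0.2]])

```text
time_s: 9.85
ee_pos: [0.5466, 0.0806, 0.1477]
eef_rot: [[-0.981, 0.191, 0.001], [0.191, 0.981, -0.0], [-0.001, -0.0, -1.0]]
contact_force: [3.8, -2.9, 5.7]
finger_gap: 0.345
```

Call:
jog_arm(plan=[[0, 0.4, 0, 0, 0, 0, 0.2], [0, 0.4, 0, 0, 0, 0, 0.2]])

```text
time_s: 10.1
ee_pos: [0.5468, 0.0814, 0.1477]
eef_rot: [[-0.981, 0.191, 0.001], [0.191, 0.981, -0.0], [-0.001, -0.0, -1.0]]
contact_force: [2.8, -3.6, 5.4]
finger_gap: 0.343
```

Call:
jog_arm(plan=[[0, 0.4, 0, 0, 0, 0, 0.2], [0, 0.4, 0, 0, 0, 0, 0.2]])

```text
time_s: 10.35
ee_pos: [0.5468, 0.0816, 0.1477]
eef_rot: [[-0.982, 0.191, 0.001], [0.191, 0.982, -0.001], [-0.001, -0.001, -1.0]]
contact_force: [3.5, -4.8, 4.9]
finger_gap: 0.341
```

Call:
jog_arm(plan=[[0, 0.4, 0, 0, 0, 0, 0.2], [0, 0.4, 0, 0, 0, 0, 0.2]])

```text
time_s: 10.6
ee_pos: [0.5468, 0.0817, 0.1477]
eef_rot: [[-0.982, 0.191, 0.0], [0.191, 0.982, -0.002], [-0.001, -0.002, -1.0]]
contact_force: [2.8, -7.9, 6.1]
finger_gap: 0.342
```

Call:
jog_arm(plan=[[0, 0.4, 0, 0, 0, 0, 0.2], [0, 0, 0, 0, 0, 0, 0.2]])

```text
time_s: 10.85
ee_pos: [0.5467, 0.0818, 0.1476]
eef_rot: [[-0.982, 0.191, -0.0], [0.191, 0.982, -0.003], [-0.001, -0.003, -1.0]]
contact_force: [3.4, -7.7, 5.4]
finger_gap: 0.334
```

Contact is clear: the TCP stalled at y=0.0817 and the push rose about 4.5 N. I'll take a reference picture, then release.

```bash
python3 - <<'E'
from cell import *
import pickle
for n in("wrist","scene","top"):
    p=read_camera(n);pickle.dump(p,open(f"home_{n}.pkl","wb"))
print(observe()["contact_force"])
E
```

```text
[ 3.36274254 -7.24132184  6.56696435]
```

Call:
jog_arm(plan=[[0, 0, 0, 0, 0, 0, 0.45], [0, 0, 0, 0, 0, 0, 0.6], [0, 0, 0, 0, 0, 0, 0.75], [0, 0, 0, 0, 0, 0, 0.75], [0, 0, 0, 0, 0, 0, 0.75]])

```text
time_s: 11.62
ee_pos: [0.5462, 0.0839, 0.1471]
eef_rot: [[-0.982, 0.191, -0.001], [0.191, 0.982, 0.0], [0.001, 0.0, -1.0]]
contact_force: [-0.4, 0.5, -0.3]
finger_gap: 0.752
```

```bash
python3 - <<'E'
from h import *
from cell import *
import pickle
ims=[]
q=pickle.load(open("home_wrist.pkl","rb"))
p=read_camera("wrist");p["fish"]=True;pickle.dump(p,open("w5.pkl","wb"))
print(q["world_from_camera"][:3,3],p["world_from_camera"][:3,3])
for r in(q,p): ims.append(cv2.resize(r["color"][120:340,160:500,::-1],None,fx=2.35,fy=1.3*1.0,interpolation=cv2.INTER_CUBIC))
cv2.imwrite("pics/w5.png",np.vstack(ims))
E
```

```text
[0.47208166 0.0966585  0.2903674 ] [0.47172105 0.09824053 0.2899434 ]
```

View pics/w5.png

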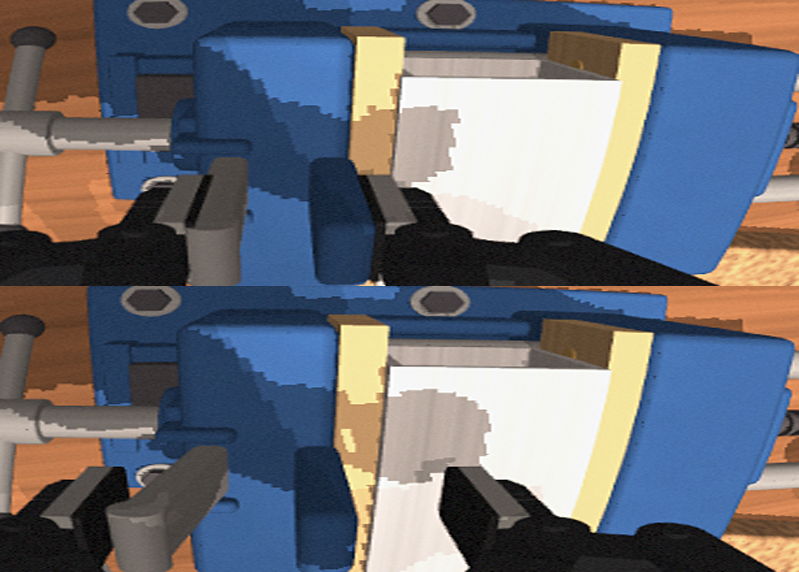

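The work is flush against the back lining, the jaw has eased back slightly, and the trigger is released (top at 140,510). Next is the handle: rise, shut the fingers, and move over the -y bar.

Call:
jog_arm(plan=[[0, 0, -25, 0, 0, 0, 0.75], [0, 0, -35, 0, 0, 0, 0.75], [0, 0, -20, 0, 0, 0, 0.5], [-9, -22, 0, 0, 0, 0, 0], [-9, -22, 0, 0, 0, 0, 0], [-9, -22, 0, 0, 0, 0, 0], [-8, -23, 0, 0, 0, 0, 0], [0, 0, 0, 0, 0, 0, 0], [0, 0, 0, 0, 0, 0, 0]])

```text
time_s: 12.8
ee_pos: [0.5638, -0.0101, 0.2272]
eef_rot: [[-0.981, 0.192, -0.0], [0.192, 0.981, 0.001], [0.001, 0.001, -1.0]]
contact_force: [0.5, -0.7, -0.5]
finger_gap: 0.004
```

```bash
python3 - <<'E'
from h import *
from cell import *
import pickle
ims=[]
for n in("wrist","scene","top"):
    p=read_camera(n);p["fish"]=n=="wrist";pickle.dump(p,open(f"h_{n}.pkl","wb"))
    for l in("handle_ball","front_cheek"):
        print(n,l,[(np.round(d["rect"],1).tolist(),round(d["conf"],2)) for d in spot_in(p,l)[:2]])
    if n=="wrist": ims.append(cv2.resize(p["color"][100:340,150:450,::-1],(750,600),interpolation=cv2.INTER_CUBIC))
    if n=="scene": cv2.imwrite("pics/h_s.png",cv2.resize(p["color"][170:270,190:320,::-1],None,fx=6,fy=6,interpolation=cv2.INTER_CUBIC))
cv2.imwrite("pics/h_w.png",ims[0])
E
```

```text
wrist handle_ball [([266.1, 97.3, 273.5, 132.5], 0.62)]
wrist front_cheek [([397.1, 96.5, 26.9, 148.7], 0.85)]
scene handle_ball []
scene front_cheek [([265.8, 186.1, 24.1, 32.7], 0.66), ([218.1, 342.3, 27.8, 32.3], 0.49)]
top handle_ball [([197.2, 190.0, 117.3, 66.5], 0.72), ([199.2, 208.5, 113.0, 39.1], 0.55)]
top front_cheek [([260.4, 197.1, 12.6, 43.1], 0.47), ([196.1, 207.0, 114.9, 44.8], 0.41)]
```

View pics/h_w.png

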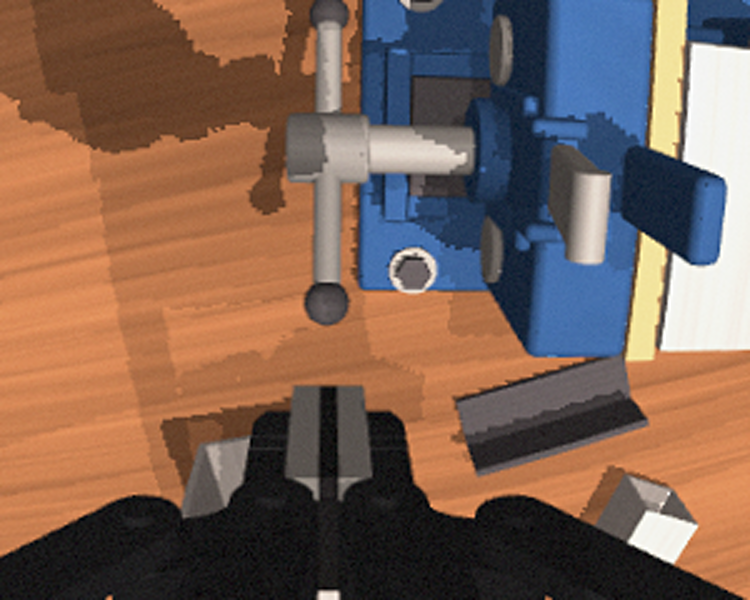

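The ball is at (326,303), the other ball at (330,12), and the hub at (328,148). The shut fingertips sit over the ball line. I'll solve for hub and angle.

```bash
cat > solve.py <<'E'
from h import *
import pickle
from scipy.optimize import least_squares
ax=np.array([.195,.981,0]);ax/=np.linalg.norm(ax);ay=np.array([-ax[1],ax[0],0]);ez=np.array([0,0,1])
def pts(v):
    h=np.array([v[0],v[1],.072]);u=-ay*np.cos(v[2])+ez*np.sin(v[2])
    return np.array([h+.058*u,h-.058*u])
def run(p,M,P):
    s=lambda v:(proj(p,pts(v))-np.array([M,P])).ravel()
    r=least_squares(s,[.529,-.004,.6],x_scale=[.01,.01,.1]);return r.x,r.fun
if __name__=="__main__":
    p=pickle.load(open("h_wrist.pkl","rb"))
    print(run(p,(150+326/2.5,100+303/2.5),(150+330/2.5,100+12/2.5)))
    q=pickle.load(open("w1.pkl","rb"))
    print(run(q,(185+76/4.4,120+471/4.4),(185+109/4.4,120+62/4.4)))
E
python3 solve.py; python3 - <<'E'
from solve import *
# where the tip sits in the view, sanity: project TCP
p=pickle.load(open("h_wrist.pkl","rb"))
print((proj(p,np.array([.5638,-.0101,.2272]))-[150,100])*2.5)
E
```

```text
(array([ 0.52981526, -0.00320049,  0.50203825]), array([ 0.6741181 ,  0.00542189, -0.75685786, -0.00581033]))
(array([ 0.51673128, -0.06579553,  0.51710093]), array([ 0.39387435, -0.29705545, -0.41218683,  0.28636596]))
[328.05437167 433.11795314]
```

Call:
jog_arm(plan=[[0, 0, 0, 0, -0.17, 0, 0], [0, 0, 0, 0, -0.17, 0, 0], [0, 0, 0, 0, -0.17, 0, 0], [14, 0, 20, 0, 0, 0, 0], [14, 0, 20, 0, 0, 0, 0], [14, 0, 20, 0, 0, 0, 0], [14, 0, 20, 0, 0, 0, 0], [15, 1, 18, 0, 0, 0, 0], [0, 0, 0, 0, 0, 0, 0]])

```text
time_s: 14.38
ee_pos: [0.5486, -0.007, 0.1052]
eef_rot: [[-0.859, 0.191, 0.475], [0.167, 0.982, -0.094], [-0.484, -0.001, -0.875]]
contact_force: [-0.1, 0.6, -0.3]
finger_gap: 0.004
```

```bash
cat > st.py <<'E'
from solve import *
from cell import *
s=observe();R=np.array(s["eef_rot"]);d=np.array(s["ee_pos"])-[.5298,-.0032,.072]
d=d*1000
phi=np.arctan2(R[:,2]@-ay,-R[2,2])
u=-ay*np.cos(phi)+ez*np.sin(phi);n=ay*np.sin(phi)+ez*np.cos(phi)
F=np.array(s["contact_force"])
print(s["time_s"],"tilt",phi.round(3),"r",(d@u).round(2),"h",(d@n).round(2),"ax",(d@ax).round(2),"th_bar",(np.arctan2(d@ez,d@-ay)-np.arcsin(5/np.hypot(d@u,d@n))).round(3),"Fn",(F@n).round(2),"Fu",(F@u).round(2),"Fx",(F@ax).round(2),"T",np.round(s["torque"],3))
E
python3 - <<'E'
exec(open('st.py').read())
p=read_camera("wrist");p["fish"]=True;pickle.dump(p,open("h2.pkl","wb"))
cv2.imwrite("pics/h2.png",cv2.resize(p["color"][60:340,150:450,::-1],None,fx=2.1,fy=2.1,interpolation=cv2.INTER_CUBIC))
E
```

```text
14.375 tilt 0.505 r 32.85 h 19.74 ax -0.02 th_bar 0.916 Fn -0.21 Fu -0.33 Fx 0.55 T [ 0.058  0.267 -0.008]
```

View pics/h2.png

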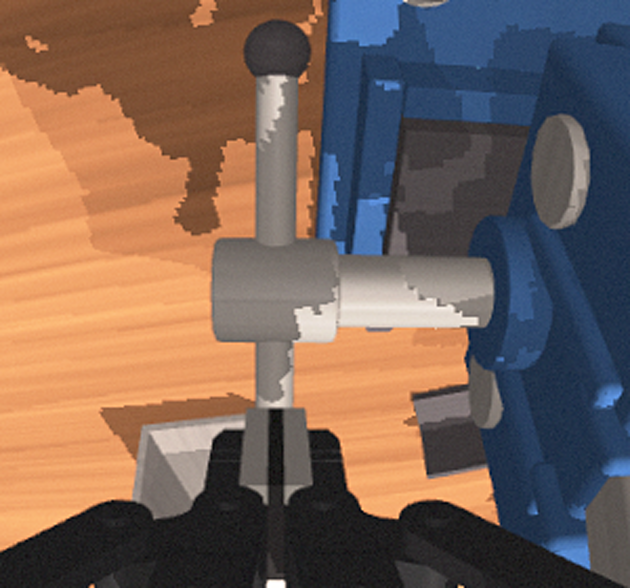

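The tip is aligned over the bar between hub and ball. I'll descend to touch.

Call:
jog_arm(plan=[[-3, 1, 6, 0, 0, 0, 0], [0, 0, 4, 0, 0, 0, 0], [0, 0, 1, 0, 0, 0, 0], [0, 0, 0, 0, 0, 0, 0]])

```text
time_s: 14.92
ee_pos: [0.5589, -0.0079, 0.0993]
eef_rot: [[-0.856, 0.192, 0.48], [0.168, 0.981, -0.094], [-0.489, 0.0, -0.872]]
contact_force: [1.2, -4.4, 1.1]
finger_gap: -0.001
```

```bash
python3 st.py
```

```text
14.925 tilt 0.511 r 39.01 h 9.39 ax 1.1 th_bar 0.622 Fn -0.06 Fu 2.3 Fx -4.06 T [-0.189  0.11  -0.263]
```

Call:
jog_arm(plan=[[0, 0, 1, 0, 0, 0, 0], [0, 0, 1, 0, 0, 0, 0], [0, 0, 1, 0, 0, 0, 0], [0, 0, 0, 0, 0, 0, 0]])

```text
time_s: 15.42
ee_pos: [0.5595, -0.0078, 0.096]
eef_rot: [[-0.857, 0.191, 0.478], [0.167, 0.982, -0.094], [-0.487, -0.0, -0.873]]
contact_force: [-1.2, -3.0, -0.6]
finger_gap: -0.0
```

```bash
python3 st.py
```

```text
15.425 tilt 0.509 r 37.88 h 6.29 ax 1.26 th_bar 0.543 Fn -0.19 Fu -0.82 Fx -3.16 T [-0.207  0.322 -0.124]
```

Fx is about -4 N: the finger linkage is lightly brushing the trigger lever on its +x side. I'll back off at once and lean the gripper away from it about tool x.

Call:
jog_arm(plan=[[1, -5, -3, 0, 0, 0, 0], [0, 0, 0, -0.14, 0, 0, 0], [0, 0, 0, 0, 0, 0, 0]])

```text
time_s: 15.8
ee_pos: [0.5501, -0.0123, 0.0937]
eef_rot: [[-0.867, 0.178, 0.465], [0.171, 0.984, -0.058], [-0.468, 0.029, -0.883]]
contact_force: [-0.6, -0.4, -0.2]
finger_gap: -0.0
```

```bash
python3 - <<'E'
exec(open('st.py').read())
p=read_camera("wrist");p["fish"]=True;pickle.dump(p,open("h3.pkl","wb"))
cv2.imwrite("pics/h3.png",cv2.resize(p["color"][...,::-1],None,fx=1.42,fy=1.42,interpolation=cv2.INTER_CUBIC))
E
```

```text
15.8 tilt 0.487 r 29.27 h 9.05 ax -4.98 th_bar 0.623 Fn 0.12 Fu -0.58 Fx -0.48 T [ 0.038  0.244 -0.009]
```

View pics/h3.png

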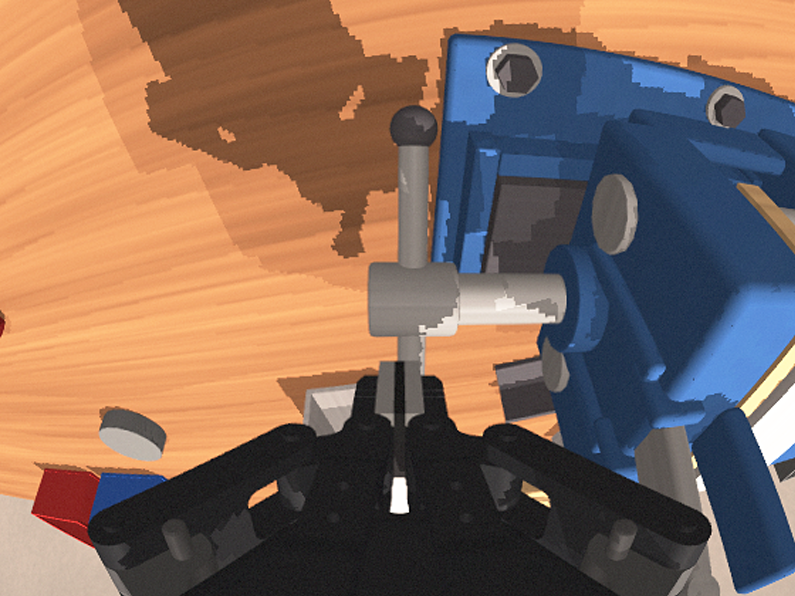

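The lean row was mostly not executed, and the picture confirms the right linkage (690,530) overlaps the lever (670,480). It's better to raise and yaw the gripper a quarter turn, so the linkage spreads across the vise instead.

Call:
jog_arm(plan=[[0, -3, -20, 0, 0, 0, 0], [0, 0, -20, 0, 0, 0, 0], [0, 0, 0, 0.03, 0, 0.13, 0], [0, 0, 0, 0, 0, 0.16, 0], [0, 0, 0, 0, 0, 0.16, 0], [0, 0, 0, 0, 0, 0.16, 0], [0, 0, 0, 0, 0, 0.16, 0], [0, 0, 0, 0, 0, 0.16, 0], [0, 0, 0, 0, 0, 0.16, 0], [0, 0, 0, 0, 0, 0.16, 0], [0, 0, 0, 0, 0, 0.16, 0], [0, 0, 0, 0, 0, 0.16, 0], [0, 0, 0, 0, 0, 0, 0]])

```text
time_s: 17.48
ee_pos: [0.5312, -0.0126, 0.1292]
eef_rot: [[0.183, 0.87, 0.459], [0.983, -0.161, -0.087], [-0.002, 0.467, -0.884]]
contact_force: [0.3, -1.0, 0.5]
finger_gap: -0.001
```

```bash
cat >> st.py <<'E'
print("R in (ax,u,-n):\n",np.array([ax,u,-n]).dot(R).round(3))
E
python3 st.py
```

```text
17.475 tilt 0.486 r 29.53 h 49.05 ax -8.99 th_bar 1.427 Fn 0.2 Fu 0.67 Fx -0.92 T [ 0.04   0.268 -0.046]
R in (ax,u,-n):
 [[ 1.     0.012  0.004]
 [-0.012  1.    -0.   ]
 [-0.004 -0.     1.   ]]
```

Call:
jog_arm(plan=[[9.5, 8, 0, -0.02, 0, 0, 0], [0, 0, 18, 0, 0, 0, 0], [0, 0, 17, 0, 0, 0, 0], [0, 0, 0, 0, 0, 0, 0]])

```text
time_s: 17.98
ee_pos: [0.5562, -0.0077, 0.1011]
eef_rot: [[0.182, 0.862, 0.474], [0.983, -0.159, -0.089], [-0.002, 0.482, -0.876]]
contact_force: [-0.2, 1.2, 1.0]
finger_gap: 0.0
```

```bash
python3 st.py
```

```text
17.975 tilt 0.503 r 37.49 h 12.58 ax 0.71 th_bar 0.7 Fn 1.05 Fu 0.06 Fx 1.09 T [ 0.059  0.24  -0.064]
R in (ax,u,-n):
 [[ 1.     0.012  0.005]
 [-0.012  1.    -0.   ]
 [-0.005 -0.     1.   ]]
```

Call:
jog_arm(plan=[[0, 0, 3, 0, 0, 0, 0], [0, 0, 2, 0, 0, 0, 0], [0, 0, 0, 0, 0, 0, 0]])

```text
time_s: 18.35
ee_pos: [0.5586, -0.0083, 0.098]
eef_rot: [[0.184, 0.86, 0.476], [0.983, -0.161, -0.089], [-0.0, 0.484, -0.875]]
contact_force: [0.5, -0.4, 0.6]
finger_gap: -0.003
```

```bash
python3 st.py|head -1
```

```text
18.35 tilt 0.505 r 38.17 h 8.58 ax 0.65 th_bar 0.598 Fn 0.24 Fu 0.78 Fx -0.32 T [0.044 0.18  0.002]
```

Call:
jog_arm(plan=[[0, 0, 1, 0, 0, 0, 0], [0, 0, 1, 0, 0, 0, 0], [0, 0, 1, 0, 0, 0, 0], [0, 0, 0, 0, 0, 0, 0]])

```text
time_s: 18.85
ee_pos: [0.5601, -0.0086, 0.0951]
eef_rot: [[0.184, 0.86, 0.475], [0.983, -0.161, -0.089], [-0.0, 0.484, -0.875]]
contact_force: [-1.5, -0.4, 2.1]
finger_gap: 0.003
```

```bash
python3 st.py|head -1
```

```text
18.85 tilt 0.505 r 38.05 h 5.31 ax 0.65 th_bar 0.513 Fn 2.51 Fu -0.25 Fx -0.71 T [ 0.082  0.211 -0.007]
```

Contact is at bar angle 0.513, as the camera predicted, with Fn about 2.5 N. Turning along the arc now.

Call:
jog_arm(plan=[[0.1, 0.2, 1.9, 0.05, 0, 0, 0], [0.1, 0.2, 1.9, 0.05, 0, 0, 0], [0.1, 0.2, 1.9, 0.05, 0, 0, 0], [0.1, 0.2, 1.9, 0.05, 0, 0, 0]])

```text
time_s: 19.35
ee_pos: [0.563, -0.0087, 0.0883]
eef_rot: [[0.184, 0.938, 0.292], [0.983, -0.176, -0.055], [-0.0, 0.297, -0.955]]
contact_force: [-1.9, 0.6, 2.9]
finger_gap: -0.001
```

```bash
python3 st.py|head -1
```

```text
19.35 tilt 0.302 r 36.94 h 5.61 ax 1.08 th_bar 0.318 Fn 3.4 Fu -1.02 Fx 0.2 T [-0.063  0.306 -0.06 ]
```

Call:
jog_arm(plan=[[0.1, 0.2, 1.9, 0.05, 0, 0, 0], [0.1, 0.2, 1.9, 0.05, 0, 0, 0], [0.1, 0.2, 1.9, 0.05, 0, 0, 0], [0.1, 0.2, 1.9, 0.05, 0, 0, 0]])

```text
time_s: 19.85
ee_pos: [0.5658, -0.0088, 0.0813]
eef_rot: [[0.185, 0.978, 0.1], [0.983, -0.184, -0.019], [-0.0, 0.102, -0.995]]
contact_force: [-2.2, 0.1, 3.0]
finger_gap: 0.0
```

```bash
python3 st.py|head -1
```

```text
19.85 tilt 0.102 r 37.13 h 5.57 ax 1.54 th_bar 0.117 Fn 3.23 Fu -1.81 Fx -0.37 T [0.007 0.31  0.011]
```

Call:
jog_arm(plan=[[0.1, 0.2, 1.9, 0.05, 0, 0, 0], [0.1, 0.2, 1.9, 0.05, 0, 0, 0]])

```text
time_s: 20.1
ee_pos: [0.5666, -0.0086, 0.0776]
eef_rot: [[0.184, 0.983, 0.002], [0.983, -0.184, -0.0], [0.0, 0.002, -1.0]]
contact_force: [-1.2, 0.2, 2.2]
finger_gap: 0.002
```

```bash
cat > av.py <<'E'
from solve import *
from cell import *
L=[]
for i in range(5):
    s=observe();R=np.array(s["eef_rot"]);d=(np.array(s["ee_pos"])-[.5298,-.0032,.072])*1000
    F=np.array(s["contact_force"]);Fv=np.array([F@-ay,F[2]]);c=np.array([d@-ay,d@ez]);r=np.hypot(*c)
    th=np.arctan2(c[1],c[0])-np.arcsin(5/r)
    L.append([th,(c[0]*Fv[1]-c[1]*Fv[0])/1000,F[2]]);
    if i<4: read_camera("top")
L=np.array(L);print(round(s["time_s"],2),"th",L[-1,0].round(3),"T each",L[:,1].round(3),"mean",L[:,1].mean().round(4),"r",r.round(1),"ax",(d@ax).round(2))
E
python3 av.py
```

```text
20.3 th 0.014 T each [0.09  0.089 0.101 0.096 0.082] mean 0.0916 r 38.8 ax 1.7
```

Call:
jog_arm(plan=[[0.1, 0.2, 1.9, 0.05, 0, 0, 0]])

```text
time_s: 20.42
ee_pos: [0.5671, -0.0087, 0.0763]
eef_rot: [[0.184, 0.982, -0.043], [0.983, -0.184, 0.008], [-0.0, -0.044, -0.999]]
contact_force: [-0.3, 0.1, 3.5]
finger_gap: 0.003
```

```bash
python3 av.py
```

```text
20.62 th -0.031 T each [0.134 0.083 0.116 0.055 0.091] mean 0.0957 r 38.6 ax 1.79
```

Call:
jog_arm(plan=[[0.1, 0.2, 1.9, 0.05, 0, 0, 0]])

```text
time_s: 20.75
ee_pos: [0.5669, -0.0086, 0.0744]
eef_rot: [[0.184, 0.979, -0.092], [0.983, -0.183, 0.017], [-0.0, -0.094, -0.996]]
contact_force: [0.3, 0.2, 3.0]
finger_gap: -0.002
```

```bash
python3 av.py
```

```text
20.95 th -0.086 T each [0.113 0.122 0.112 0.117 0.104] mean 0.1135 r 38.3 ax 1.97
```

Call:
jog_arm(plan=[[0.1, 0.2, 1.9, 0.05, 0, 0, 0]])

```text
time_s: 21.08
ee_pos: [0.5668, -0.0085, 0.0725]
eef_rot: [[0.184, 0.973, -0.142], [0.983, -0.182, 0.026], [-0.0, -0.144, -0.99]]
contact_force: [0.0, -0.6, 3.3]
finger_gap: -0.003
```

```bash
python3 av.py
```

```text
21.27 th -0.138 T each [0.122 0.096 0.151 0.132 0.066] mean 0.1133 r 38.1 ax 2.03
```

Call:
jog_arm(plan=[[0.1, 0.2, 1.9, 0.05, 0, 0, 0]])

```text
time_s: 21.4
ee_pos: [0.5667, -0.0084, 0.0706]
eef_rot: [[0.184, 0.964, -0.19], [0.983, -0.181, 0.035], [-0.0, -0.193, -0.981]]
contact_force: [0.1, -1.1, 3.5]
finger_gap: 0.002
```

```bash
python3 av.py
```

```text
21.6 th -0.19 T each [0.131 0.122 0.132 0.083 0.085] mean 0.1107 r 37.9 ax 2.09
```

Call:
jog_arm(plan=[[0.1, 0.2, 1.9, 0.05, 0, 0, 0]])

```text
time_s: 21.72
ee_pos: [0.5665, -0.0083, 0.0687]
eef_rot: [[0.184, 0.954, -0.238], [0.983, -0.179, 0.044], [-0.0, -0.242, -0.97]]
contact_force: [-0.3, 0.3, 4.1]
finger_gap: 0.002
```

```bash
python3 av.py
```

```text
21.93 th -0.241 T each [0.152 0.122 0.13  0.153 0.091] mean 0.1297 r 37.9 ax 2.18
```

Call:
jog_arm(plan=[[0.1, 0.2, 1.9, 0.05, 0, 0, 0]])

```text
time_s: 22.05
ee_pos: [0.5665, -0.0082, 0.0669]
eef_rot: [[0.184, 0.941, -0.285], [0.983, -0.176, 0.053], [-0.0, -0.29, -0.957]]
contact_force: [0.8, -0.4, 4.1]
finger_gap: 0.002
```

```bash
sed -i 's/range(5)/range(9)/;s/i<4/i<8/' av.py; python3 av.py
```

```text
22.45 th -0.288 T each [0.154 0.159 0.119 0.102 0.102 0.106 0.059 0.051 0.05 ] mean 0.1003 r 37.9 ax 2.29
```

Call:
jog_arm(plan=[[0.1, 0.2, 1.9, 0.05, 0, 0, 0]])

```text
time_s: 22.58
ee_pos: [0.5662, -0.008, 0.0652]
eef_rot: [[0.184, 0.925, -0.333], [0.983, -0.173, 0.062], [-0.0, -0.338, -0.941]]
contact_force: [0.6, -0.7, 3.9]
finger_gap: -0.001
```

```bash
python3 av.py
```

```text
22.98 th -0.338 T each [0.147 0.157 0.173 0.177 0.122 0.074 0.053 0.08  0.109] mean 0.1212 r 37.9 ax 2.43
```

The torque ramp follows about 0.0155 N·m per 0.1 rad, as specified, and the grip is now estimated at 15–20 N. I'll take one last small turn, then withdraw along the bar's normal.

Call:
jog_arm(plan=[[0.1, 0.2, 1.5, 0.04, 0, 0, 0], [0, 0, 0, 0, 0, 0, 0]])

```text
time_s: 23.22
ee_pos: [0.5663, -0.0079, 0.0627]
eef_rot: [[0.185, 0.911, -0.37], [0.983, -0.171, 0.069], [-0.0, -0.376, -0.926]]
contact_force: [0.3, -0.5, 4.7]
finger_gap: -0.002
```

```bash
sed -i 's/range(9)/range(4)/;s/i<8/i<3/' av.py; python3 av.py
```

```text
23.38 th -0.379 T each [0.176 0.1   0.121 0.076] mean 0.1183 r 37.9 ax 2.55
```

Call:
jog_arm(plan=[[0, 0, -4, 0, 0, 0, 0], [0, 0, -15, 0, 0, 0, 0], [0, 0, -30, 0, 0, 0, 0], [0, 0, -30, 0, 0, 0, 0], [0, 0, -40, -0.12, 0, 0, 0], [0, 0, -40, -0.12, 0, 0, 0], [0, 0, -40, -0.12, 0, 0, 0], [0, 0, 0, 0, 0, 0, 0], [0, 0, 0, 0, 0, 0, 0]])

```text
time_s: 24.5
ee_pos: [0.6261, -0.0191, 0.2518]
eef_rot: [[0.184, 0.983, -0.025], [0.983, -0.184, 0.005], [-0.0, -0.025, -1.0]]
contact_force: [-0.1, 0.3, -0.9]
finger_gap: 0.001
```

```bash
python3 - <<'E'
from h import *
from cell import *
ims=[]
p=read_camera("wrist");a=cv2.resize(p["color"][...,::-1],(800,600))[0:420]
q=read_camera("scene");b=cv2.resize(q["color"][160:260,190:330,::-1],None,fx=4,fy=4,interpolation=cv2.INTER_CUBIC)
c=cv2.resize(read_camera("top")["color"][170:270,200:340,::-1],None,fx=4,fy=4,interpolation=cv2.INTER_CUBIC)
im=np.zeros((600,800,3),np.uint8);im[:300,:400]=cv2.resize(p["color"][...,::-1],(400,300));im[:300,400:]=cv2.resize(c,(400,300));im[300:,:420]=cv2.resize(b,(420,300));cv2.imwrite("pics/end.png",im)
s=observe();print(s["time_s"],s["contact_force"])
E
```

```text
24.65 [-0.15311823  0.25804853  0.36744143]
```

View pics/end.png

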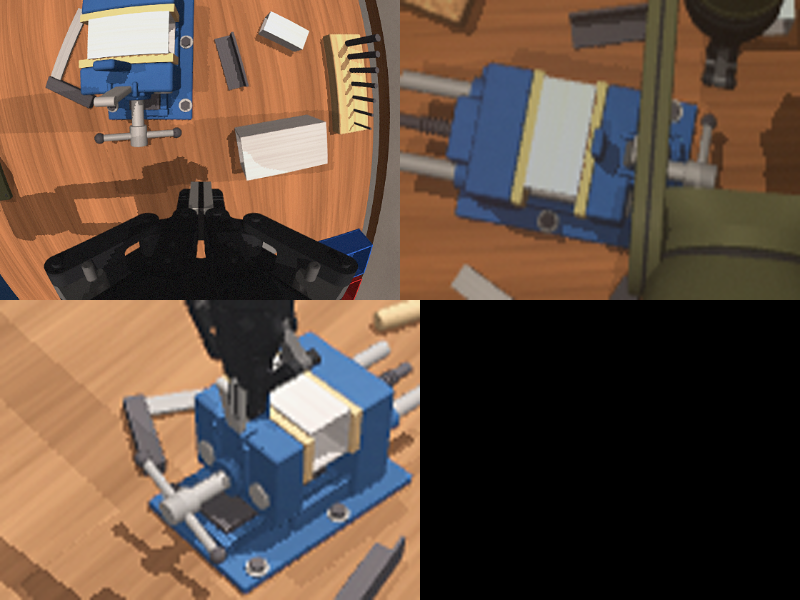

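The work sits between both linings with no visible gap, the handle stays turned with its ball down, the other tools have not moved, and the robot is clear. Handing in.

```bash
python3 -c "
from cell import *
print(job_done())"
```

```text
the job is handed in; nothing more can be done
None
```

The offcut is clamped between both linings and the job is handed in at about 25 s. The final grip is inferred from handle angle and torque, not measured.

**Trigger and slide:** I squeezed the trigger at 28 N and slid the front jaw about 65 mm. The jaw stopped with the push up about 4.5 N, so the offcut was home against the back lining. Then I let the trigger go.

**Handle:** I turned the handle clockwise about 0.89 rad with the shut fingertips, from 0.51 rad above the hub's level to 0.38 below.

**Grip:** The torque readings were noisy but rose at close to the expected 0.015 N·m per 0.1 rad. I put the grip at about 17–24 N, because the exact moment of touch was blurred by 0.1 rad or so.

**Last look:** The final picture shows the offcut held with no visible gap, the handle staying where I left it, the bystander tools looking undisturbed, and the robot clear with no contact force.

**What went wrong:** On the first approach to the handle, the gripper linkage brushed the released trigger lever with about 4 N, well below the 14 N that starts it moving. I backed off and turned the gripper a quarter turn before continuing. An attempt to lean the gripper away instead was only partly carried out by the arm.

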